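Point out the tall sample tube and confirm on the meter

TASK

Log the tall sample for testing: with the fingertips, point straight down at the one tall tube in the white foam rack, staying about 2 cm above the middle of its cap for three seconds without touching it, so that the bench camera notes it. Then confirm by pressing the large round key on the grey meter all the way down with the fingertips, and let it spring back up. Do not touch or lift any tube, do not point at a short tube, do not press the meter's small keys, and leave the bottle, jar and box beside them where they stand.

Things in the scene. Friction and masses are not known exactly. Their poses are not given: they have to be found in the camera images.
- rack: white foam rack, 130 x 185 x 45 mm high, fixed to the table; origin at the centre of its underside, x and y along its short and long sides, z up. Six round holes, 2 across x (60 mm apart) by 3 across y (56 mm apart), 35 mm deep; four hold a screw-cap tube, standing upright and loose, two are empty. Which tube stands in which hole varies.
- meter: grey bench meter, a box 160 x 170 x 45 mm high, fixed; origin at the centre of its underside, z up. On its top: near the -x edge a row of three white round keys (the large one at the +y end, two small ones), near the +x edge a black screen and a round black well cap standing 20 mm above the top. Meter and rack stand left and right of each other, on either side.
- big_key_top (a point): centre of the top face of the meter's large round key, 32 mm in diameter, facing up; the point goes down with the key. It is pressed straight down, 6 mm of travel, on a spring (about 5 N when fully down, then a firm stop); it springs back when let go. The nearest small key is 67 mm away, centre to centre; the well cap is 79 mm away.
- big_key (a joint): travel of the large key: 0 m up, 0.006 m fully down.
- small_key_a (a joint): travel of the small round key (14 mm in diameter) in the middle of the row: 0 m up, 0.004 m down. Leave alone.
- small_key_b (a joint): travel of the small round key (14 mm in diameter) at the far end of the row: 0 m up, 0.004 m down. Leave alone.
- tall_cap (a point): centre of the flat top of the tall tube's cap: clear tube 29 mm in diameter, 120 mm long with its cap (orange, 35 mm in diameter, 20 mm high); cap top 130 mm above the table, 42 mm higher than those of the short tubes.
- tall: the tall tube; origin at the centre of its foot, 10 mm above the table in the hole, z up along it.
- short_a_cap (a point): centre of the flat top of a short tube's cap: same diameters and the same orange cap as the tall tube, but 78 mm long; cap top 88 mm above the table. Leave alone.
- short_a: the same short tube; origin at the centre of its foot, 10 mm above the table in the hole, z up along it.
- short_b_cap (a point): centre of the flat top of a short tube's cap: same diameters and the same orange cap as the tall tube, but 78 mm long; cap top 88 mm above the table. Leave alone.
- short_b: the same short tube; origin at the centre of its foot, 10 mm above the table in the hole, z up along it.
- short_c_cap (a point): centre of the flat top of a short tube's cap: same diameters and the same orange cap as the tall tube, but 78 mm long; cap top 88 mm above the table. Leave alone.
- short_c: the same short tube; origin at the centre of its foot, 10 mm above the table in the hole, z up along it.
- dropper: black dropper bottle with a paper band and a white pointed cap, 36 mm in diameter, 84 mm high, loose, standing between rack and meter; origin at the centre of its underside. Leave alone.
- jar: white plastic jar, 44 mm in diameter, 70 mm high, loose, standing between rack and meter; origin at the centre of its underside. Leave alone.
- cuvette_box: small blue box, 45 x 60 x 30 mm high, loose, on the far side of the bottle and jar; origin at the centre of its underside. Leave alone.
Not all that is in view belongs to the job. What is shaped like the meter but yellow is not meant.

How it is judged:
By the outcome, as a careful person would: the job done as asked, in the order asked, and still so for the second after the job is handed in, with the robot touching nothing.
It also fails if it takes over 48 s, if anything falls off the work surface, if the arm or the gripper's body presses on something with over 40 N, if the wrist force passes 120 N, or if a joint passes its speed limit or range.

ROBOT

A 7-joint arm with a two-finger parallel gripper is mounted at the origin on the work surface. World frame = base frame: x ahead of the robot, y to its left, z up, the work surface at z = 0. Lengths are in mm, angles in rad, forces in N, time in s.
With the tool pointing down it reaches from about 425 to 950 mm from the base axis. Payload 4.7 kg.
Tool frame: the origin (TCP) lies midway between the tips of the shut fingers; the grasp point (between the pads) lies 19 mm behind it; z points along the fingers, y is the direction in which the jaws open and shut (so a half turn about z gives the same grasp; the last joint's range is limited). The gripper opens to 87 mm and grips with 3 to 60 N. Pads are 19 mm wide; open, the fingers measure 117 mm over their backs; the gripper's body (75 mm by 190 mm) begins 51 mm behind the grasp point.
Start: joints at [1.086, 0.469, -0.049, 1.532, 0.024, 1.141, -0.082], TCP at [297.169, -606.086, 222.573] pointing down, gripper open.
Joint ranges: [-2.59, 2.59], [-0.33, 1.99], [-1.39, 1.29], [0.1, 2.45], [-1.04, 4.18], [0.21, 1.99], [-2.66, 2.66]. Speed limits (rad/s): [2.57, 2.57, 3.14, 3.14, 3.14, 3.14, 3.14].

INTERFACE

Orientations are given as a unit quaternion [x, y, z, w].
In Python, from bench import bot gives the robot as it stands. The module is installed in compiled form; this text tells all that it offers.
- The arm moves only by the tool jog_arm, never from a script. Its argument "motion" is a list of rows, each a list of 2 entries, a list of its own where there are three numbers: the shift along the world's x, y, z in mm, then the turn about the world's z in degrees. A call has 1 to 5 rows; each row shifts and turns the commanded pose from where the row before left it; what a row does not reach is not made up. A row lasts 1/8 s, in which the tool goes at most 62.5 mm and 10.7 degrees, less where a joint would pass 70% of its speed; a pose out of reach is approached as far as the arm can. A call is refused whole if a number of a shift passes 62.5 or a number of a turn 10.7, either way. A call with a gripper value outside its range is refused whole. "gripper" is the closure in counts, from 0 (fully open) to 255 (shut), set as the call begins (left out, the last holds). The fingers move at their own pace and stop on an object; the grip force is fixed at half the most. Time passes only in rows, so rows that do not move let the fingers close. It gives the time, the measured TCP pose, the force and the opening at its end, in the units of the state.
- bot.sense(): the state, without advancing time (a new reading comes with each control period).
- bot.read_camera(name): name is "side" or "top" or "wrist"; returns (picture, depth): 480x640x3 uint8, blue, green, red; 480x640 float32, mm along the optical axis (not along the pixel's ray), 0 where there is no reading.
- bot.calibration(name): a dict with "fx", "fy", "cx", "cy" (pixels), "k1" (the pictures are not rectified: a ray, as slopes to the right and down, at radius r is drawn at 1 + k1 r^2 times it, then the intrinsics apply), "rvec" (rotation vector, rad) and "tvec" (3), from world to camera coordinates, as OpenCV has them. Camera axes: x right, y down, z forward; pixel columns grow to the right and rows downward; lengths in mm; the calibration is good to about 2 mm. A picture is of the moment at which its call begins: read the wrist's pose just before it. calibration takes no time and is no camera call; for the wrist camera it gives the pose at the moment of the call.
- bot.sign_off(): hands the job in, once; it reports no verdict.
The state is a dict: "t": time; "qpos": joint angles; "dq": joint speeds; "joint_torque": joint torques, N m; "eef_pos": TCP position; "eef_rot": TCP orientation; "contact_force": force on the tool from outside, world axes, zero at the start; "torque": the same for the moment, N m; "finger_gap": finger opening in mm.
Only numpy, scipy, OpenCV 4.12 (cv2) and the standard library are available. Lean on these libraries where they do the work, as an engineer would, in place of code of your own. Each camera call takes 0.05 s, during which the arm holds its last target.

## Working session

There is one attempt and no reset: what is moved stays moved. The work goes in short steps, Python scripts to look and compute and a tool call to move; the robot and the scene stay as the last step left them, time stands still between calls to the robot, and variables do not carry over. Pictures are saved under pics/ and viewed, and the job is handed in when it is done.

Besides the shell and the picture viewer there is one more tool, called after "Call:" as name(argument=value, ...) on one line, values as JSON. jog_arm: Moves the arm, as the interface text tells. Its arguments: {"type":"object","properties":{"motion":{"type":"array","items":{"type":"array"}},"gripper":{"type":"number"}},"required":["motion"]}

```bash
mkdir -p pics; cat > h.py <<'E'
import numpy as np, cv2
from bench import bot
def save(n,tag):
    c=bot.calibration(n); im,d=bot.read_camera(n)
    cv2.imwrite(f'pics/{tag}.png',im); np.savez(f'pics/{tag}.npz',im=im,d=d,**{k:np.array(v) for k,v in c.items()})
    return im,d,c
def load(tag):
    z=np.load(f'pics/{tag}.npz'); return z['im'],z['d'],{k:z[k] for k in ('fx','fy','cx','cy','k1','rvec','tvec')}
def ray(c,u,v):
    xd=(u-c['cx'])/c['fx']; yd=(v-c['cy'])/c['fy']; x,y=xd,yd
    for _ in range(30):
        s=1+c['k1']*(x*x+y*y); x,y=xd/s,yd/s
    R=cv2.Rodrigues(np.array(c['rvec'],float))[0]; t=np.array(c['tvec'],float).ravel()
    return -R.T@t, R.T@np.array([x,y,1.])
def onz(c,u,v,z):
    o,r=ray(c,u,v); return o+r*(z-o[2])/r[2]
def dep(c,u,v,d):
    o,r=ray(c,u,v); return o+r*d
def proj(c,p):
    R=cv2.Rodrigues(np.array(c['rvec'],float))[0]; q=R@np.array(p,float)+np.array(c['tvec'],float).ravel()
    x,y=q[0]/q[2],q[1]/q[2]; s=1+c['k1']*(x*x+y*y)
    return c['fx']*x*s+c['cx'],c['fy']*y*s+c['cy']
E
python3 - <<'E'
from h import *
print(bot.sense())
for n in('top','side'):
    im,d,c=save(n,n+'0'); print(n,c, ray(c,320,240))
E
```

```text
{'t': 0.0, 'qpos': array([ 1.08606569,  0.46947222, -0.04858831,  1.53367888,  0.02413629,
        1.14098904, -0.0822838 ]), 'dq': array([ 0.00092004,  0.00047453,  0.00077471, -0.00050631, -0.00050693,
       -0.00136946,  0.00148694]), 'joint_torque': array([-9.81257836e-04, -5.07978952e+01, -8.10544007e-02, -2.36154485e+01,
       -6.12408249e-02,  3.78552312e-02,  1.95495040e-04]), 'eef_pos': array([ 296.87699826, -605.55049641,  221.48504193]), 'eef_rot': array([ 9.74132662e-01,  2.25974768e-01, -2.73273322e-04, -9.41479746e-04]), 'contact_force': array([-0.34050706,  0.62197759,  0.61425795]), 'torque': array([-0.00513634, -0.00661636, -0.02403595]), 'finger_gap': 87.37361229120695}
top {'fx': 482.3693792631323, 'fy': 482.3693792631323, 'cx': 323.43530033098807, 'cy': 239.2246539316222, 'k1': -0.0772657578103156, 'rvec': array([ 2.10354651, -2.14184566,  0.1956503 ]), 'tvec': array([ 107.29776039,  544.75500541, 1212.84973503])} (array([ 312.70090857,   96.64508431, 1293.11761821]), array([ 0.1836096 ,  0.00778831, -0.9829955 ]))
side {'fx': 592.0127282792338, 'fy': 592.0127282792338, 'cx': 313.5144161259407, 'cy': 243.83111554084886, 'k1': -0.09915054118035899, 'rvec': array([ 1.94643058, -0.87097595,  0.47211154]), 'tvec': array([-269.36609905,  321.89478935,  958.17416988])} (array([-297.92038601, -662.02836177,  753.14937586]), array([ 0.63952337,  0.58702167, -0.49656552]))
```

View pics/top0.png

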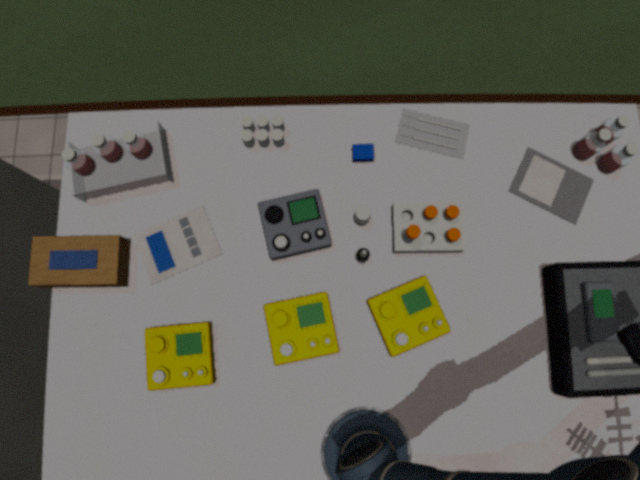

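View pics/side0.png

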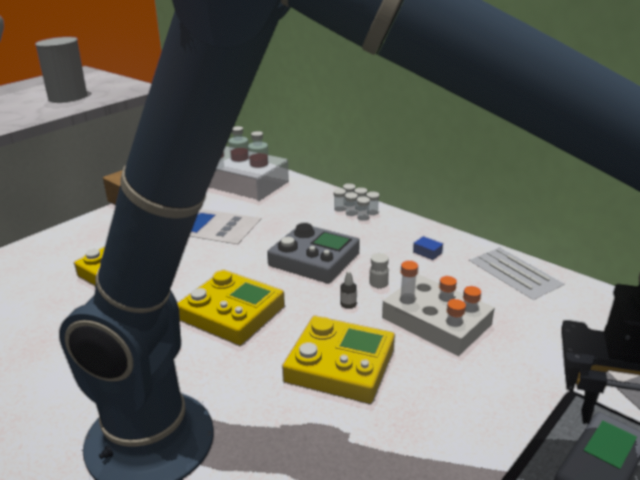

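Top view: four orange caps, at (430,212), (452,212), (413,232) and (453,235). Only the one at (413,232) is a tube standing tall; in the side view it is at (409,267). The grey meter is at (295,225), with its large key at (281,242) and small keys at (306,237) and (320,234). The yellow look-alikes are at (180,355), (302,328) and (408,315).

```bash
python3 - <<'E'
from h import *
for n in('top','side'):
    im,d,c=load(n+'0'); hsv=cv2.cvtColor(im,cv2.COLOR_BGR2HSV)
    m=cv2.inRange(hsv,(3,150,120),(16,255,255)); 
    k,l,s,ce=cv2.connectedComponentsWithStats(m)
    for i in range(1,k):
        if 30<s[i,4]<1000:
            u,v=ce[i]; dd=d[l==i]; dd=dd[dd>0]
            p=dep(c,u,v,np.median(dd)); print(n,ce[i].round(1),s[i],'depthpt',p.round(),'z130',onz(c,u,v,130).round(),'z88',onz(c,u,v,88).round())
im,d,c=load('top0')
g=cv2.cvtColor(im,cv2.COLOR_BGR2HSV)
m=cv2.inRange(g,(0,0,150),(180,60,255)); sub=np.zeros_like(m); sub[190:260,255:332]=m[190:260,255:332]
k,l,s,ce=cv2.connectedComponentsWithStats(sub)
for i in range(1,k):
    if s[i,4]>8: print('key',ce[i].round(1),s[i], onz(c,*ce[i],52).round(1), dep(c,*ce[i],np.median(d[l==i])).round())
print('meter top', [dep(c,u,v,d[v,u]).round() for u,v in((295,225),(270,240),(290,245))])
for (a,b,e,f,n) in ((180,265,245,475,'top0'),(220,360,230,510,'side0')):
    im=load(n)[0][a:b,e:f]; cv2.imwrite(f'pics/crop_{n}.png',cv2.resize(im,None,fx=2.8,fy=2.8,interpolation=2))
E
```

```text
top [431. 211.] [426 206  11  12  97] depthpt [ 608. -181.   89.] z130 [ 598. -172.  130.] z88 [ 609. -181.   88.]
top [452.7 211.1] [447 206  12  12 106] depthpt [ 607. -237.   89.] z130 [ 597. -226.  130.] z88 [ 608. -238.   88.]
top [413.6 230.7] [407 225  13  13  99] depthpt [ 549. -125.  131.] z130 [ 549. -125.  130.] z88 [ 558. -133.   88.]
top [453.9 233.7] [448 228  12  13 103] depthpt [ 548. -237.   89.] z130 [ 540. -225.  130.] z88 [ 548. -237.   88.]
side [409.2 265.7] [402 262  15   9 111] depthpt [ 542. -127.  130.] z130 [ 542. -127.  130.] z88 [599. -91.  88.]
side [447.9 281. ] [441 277  15   9 110] depthpt [ 602. -183.   88.] z130 [ 545. -213.  130.] z88 [ 602. -183.   88.]
side [472.1 291.3] [465 287  15  10 124] depthpt [ 602. -238.   87.] z130 [ 544. -265.  130.] z88 [ 601. -239.   88.]
side [456.  304.5] [448 299  17  12 148] depthpt [ 543. -237.   87.] z130 [ 490. -264.  130.] z88 [ 543. -237.   88.]
meter top [array([586., 172.,  49.]), array([548., 238.,  46.]), array([534., 186.,  44.])]
```

View pics/crop_top0.png

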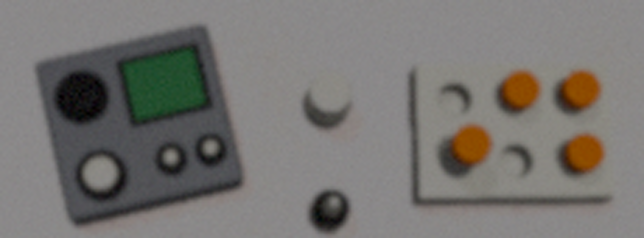

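View pics/crop_side0.png

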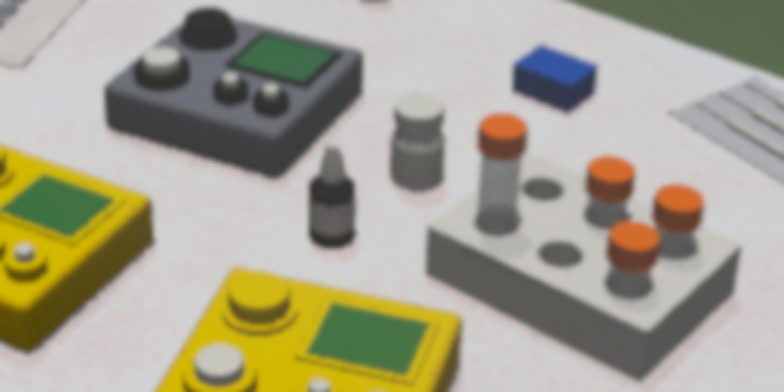

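```bash
python3 - <<'E'
from h import *
im,d,c=load('top0')
g=im.max(2); 
m=((im.min(2)>105)*255).astype('u1'); sub=np.zeros_like(m); sub[196:252,262:326]=m[196:252,262:326]
k,l,s,ce=cv2.connectedComponentsWithStats(sub)
for i in range(1,k):
    if s[i,4]>6: print('key',ce[i].round(1),s[i], onz(c,*ce[i],52).round(1), dep(c,*ce[i],np.median(d[l==i])).round())
print(im[242,275:288].tolist())
# key height map and heights
for v in range(230,254,3): print([int(dep(c,u,v,d[v,u])[2]) for u in range(264,326,3)])
for n,u,v in(('jar',362,217),('drop',363,255),('well',274,214),('box',363,152),('emptyhole',430,239)): print(n,dep(c,u,v,d[v,u]).round())
E
```

```text
key [269.2 197.3] [262 196  21   5  62] [662.8 240.1  52. ] [677. 246.   1.]
key [323.8 202.5] [321 196   5  19  52] [645.8  94.7  52. ] [660.  95.   0.]
key [263.5 242.6] [262 227   6  25  79] [540.4 254.6  52. ] [550. 261.   1.]
key [320. 232.] [319 231   3   3   9] [565.9 106.1  52. ] [563. 106.  65.]
key [305.5 235.5] [304 234   4   4  12] [557.2 144.3  52. ] [555. 144.  65.]
key [280.3 241.5] [275 237  11  10  89] [542.5 210.4  52. ] [540. 209.  67.]
key [321.1 250.6] [315 249  11   3  18] [516.5 104.   52. ] [525. 104.   1.]
[[110, 116, 120], [127, 132, 133], [132, 137, 138], [133, 137, 139], [133, 136, 137], [132, 138, 138], [133, 135, 137], [133, 136, 140], [134, 138, 140], [131, 134, 136], [121, 125, 128], [99, 104, 106], [57, 60, 63]]
[49, 46, 51, 46, 48, 42, 45, 45, 47, 43, 45, 41, 48, 42, 45, 45, 44, 41, 58, 56, 57]
[43, 44, 43, 47, 47, 48, 45, 48, 44, 40, 49, 42, 43, 57, 58, 58, 45, 55, 60, 64, 58]
[-4, 48, 45, 44, 54, 72, 63, 55, 48, 47, 45, 42, 43, 61, 65, 61, 46, 51, 56, 58, 57]
[3, 44, 42, 59, 69, 66, 68, 71, 57, 41, 47, 46, 47, 62, 60, 59, 43, 44, 48, 46, 48]
[-5, 45, 41, 57, 66, 64, 67, 66, 53, 51, 43, 43, 45, 49, 50, 47, 48, 44, 50, 49, 44]
[0, 46, 43, 60, 65, 67, 70, 68, 58, 48, 45, 46, 47, 47, 44, 48, 44, 46, 47, 47, 44]
[-1, 37, 46, 40, 57, 59, 56, 58, 50, 47, 43, 47, 47, 41, 40, 44, 48, 44, 38, 26, 20]
[6, 0, 42, 43, 48, 56, 60, 41, 45, 48, 47, 44, 42, 37, 42, 27, 19, -4, 2, 0, 0]
jar [599.  -4.  75.]
drop [500.  -3.  73.]
well [614. 226.  64.]
box [793. -16.  32.]
emptyhole [ 550. -192.    8.]
```

Choices checked: the tall cap measures z≈131 at about (546,-126); the other three caps are at z≈88. The grey meter's large key is at about (540,209,66), 67 mm from the nearest small key, as the description says. I'll shut the gripper and approach high for a wrist-camera check.

Call:
jog_arm(motion=[[[20, 40, 20], 0], [[25, 50, 20], 0], [[25, 50, 20], 0], [[25, 50, 20], 0], [[25, 50, 0], 0]], gripper=255)

```text
t: 0.72
eef_pos: [418.4, -364.8, 304.2]
eef_rot: [0.974, 0.226, 0.001, 0.001]
contact_force: [0.6, -0.1, -0.3]
finger_gap: 44.9
```

Call:
jog_arm(motion=[[[25, 50, 0], 0], [[25, 50, 0], 0], [[25, 50, 0], 0], [[20, 40, 0], 0], [[0, 0, 0], 0]])

```text
t: 1.35
eef_pos: [513.5, -171.4, 302.3]
eef_rot: [0.973, 0.23, 0.0, -0.001]
contact_force: [-0.3, -0.2, -0.4]
finger_gap: 1.4
```

Call:
jog_arm(motion=[[[0, 0, 0], 0], [[0, 0, 0], 0]])

```text
t: 1.6
eef_pos: [511.5, -177.7, 302.3]
eef_rot: [0.974, 0.225, -0.0, 0.0]
contact_force: [0.9, -0.2, 0.5]
finger_gap: 0.3
```

```bash
python3 - <<'E'
from h import *
s=bot.sense(); print(s['t'],s['eef_pos'],s['eef_rot'],s['qpos'].round(2),s['finger_gap'])
im,d,c=save('wrist','w1'); print(ray(c,320,240), proj(c,s['eef_pos']))
E
```

```text
1.6 [ 511.4801387  -177.68749089  302.33998951] [ 9.74459019e-01  2.24565118e-01 -3.28583816e-04  1.39716233e-04] [ 0.5   0.2  -0.29  1.73  0.06  1.22 -0.92] 0.2795620338045163
(array([ 578.73686962, -143.54924008,  463.94779556]), array([-0.25715157, -0.12357499, -0.95845308])) (np.float64(323.73989757715674), np.float64(303.80036177482293))
```

View pics/w1.png

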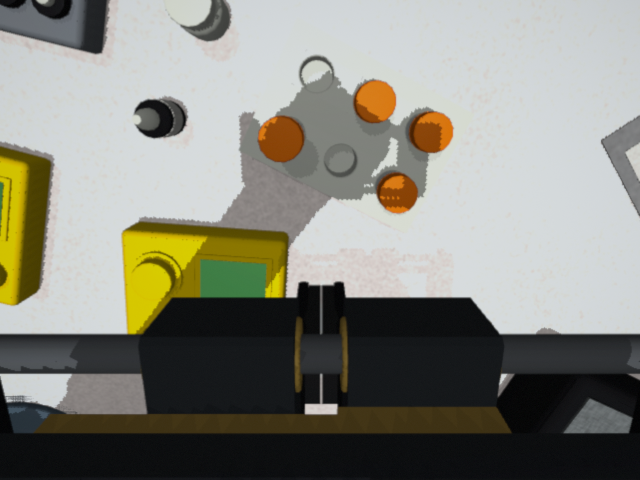

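The wrist view shows the tall cap at (281,139) and the short caps at (376,101), (432,132) and (398,193). The gripper is shut. I'll measure from this view.

```bash
python3 - <<'E'
from h import *
im,d,c=load('w1')
hsv=cv2.cvtColor(im,cv2.COLOR_BGR2HSV); m=cv2.inRange(hsv,(3,150,90),(22,255,255)); m[280:]=0
m=cv2.morphologyEx(m,cv2.MORPH_CLOSE,np.ones((7,7)))
for ct in cv2.findContours(m,0,2)[0]:
    if cv2.contourArea(ct)>300:
        (u,v),r=cv2.minEnclosingCircle(ct); mm=cv2.moments(ct); cu,cv_=mm['m10']/mm['m00'],mm['m01']/mm['m00']
        k=np.zeros_like(m); cv2.circle(k,(int(u),int(v)),10,255,-1); dd=np.median(d[(k>0)&(d>0)])
        p=dep(c,cu,cv_,dd); print((round(u,1),round(v,1),round(r,1)),(round(cu,1),round(cv_,1)),p.round(1),'diam',round(2*r*dd/float(c['fx']),1))
        # top-face pixels by depth
        k=np.zeros_like(m); cv2.drawContours(k,[ct],-1,255,-1)
        vv,uu=np.nonzero((k>0)&(abs(d-dd)<8)&(d>0)); P=np.array([dep(c,a,b,d[b,a]) for a,b in zip(uu,vv)])
        t=P[P[:,2]>np.median(P[:,2])-5]; print('  top', ((t.max(0)+t.min(0))/2).round(1), t.mean(0).round(1), (t.max(0)-t.min(0)).round(1))
E
```

```text
(396.6, 192.3, 20.5) (396.8, 192.3) [ 547.1 -234.1   87.4] diam 36.3
  top [ 546.5 -235.5   86.2] [ 546.6 -235.1   87.4] [33.4 33.5  7.5]
(280.7, 138.5, 23.0) (280.7, 138.5) [ 548.3 -124.7  129.5] diam 34.9
  top [ 547.9 -124.3  128.5] [ 548.  -124.5  129.4] [34.2 33.8  7.2]
(430.6, 131.7, 21.9) (430.7, 131.6) [ 605.6 -234.8   87.6] diam 37.2
  top [ 605.8 -236.6   86.3] [ 605.9 -235.9   87.3] [33.6 34.3  7.6]
(374.0, 101.0, 21.6) (374.5, 101.4) [ 606.3 -180.3   87.6] diam 36.1
  top [ 606.6 -180.6   87.6] [ 606.5 -180.6   87.4] [33.4 34.2  6.7]
```

Call:
jog_arm(motion=[[[17, 25, 0], 0], [[18, 26, 0], 0], [[0, 0, -30], 0], [[0, 0, -40], 0], [[0, 0, -30], 0]])

```text
t: 2.28
eef_pos: [546.3, -126.2, 201.0]
eef_rot: [0.974, 0.225, -0.001, -0.0]
contact_force: [0.3, -0.8, -0.0]
finger_gap: 0.3
```

Call:
jog_arm(motion=[[[0, 0, -20], 0], [[0, 0, -10], 0], [[0, 0, 0], 0], [[0, 0, 0], 0]])

```text
t: 2.78
eef_pos: [547.8, -125.4, 173.6]
eef_rot: [0.974, 0.226, 0.001, 0.0]
contact_force: [-0.5, 0.1, 0.3]
finger_gap: 0.7
```

```bash
python3 - <<'E'
from h import *
s=bot.sense(); print(s['t'],s['eef_pos'],s['eef_rot'],s['contact_force'])
im,d,c=save('wrist','w2'); save('side','s2')
hsv=cv2.cvtColor(im,cv2.COLOR_BGR2HSV); m=cv2.inRange(hsv,(3,150,60),(22,255,255)); 
k,l,st,ce=cv2.connectedComponentsWithStats(m)
for i in range(1,k):
    if st[i,4]>300: print(ce[i].round(1),st[i],dep(c,*ce[i],np.median(d[(l==i)&(d>0)])).round(1))
a=cv2.imread('pics/s2.png')[190:310,340:500]; cv2.imwrite('pics/duo2.png',np.hstack([cv2.resize(im,(400,300)),cv2.resize(a,(400,300),interpolation=2)]))
E
```

```text
2.775 [ 547.84787836 -125.39358438  173.56955057] [9.74191806e-01 2.25719653e-01 8.78984091e-04 4.36368227e-04] [-0.45026789  0.0752385   0.29190468]
[447.9 193.2] [ 416  163   64   61 3001] [ 607.2 -178.1   86.7]
[525.2 233.5] [ 492  204   68   60 3081] [ 606.5 -232.7   86.2]
[320.5 256.9] [ 288  225   66   71 3341] [ 551.9 -122.   128.6]
[481.7 301.8] [ 447  283   57   49 1108] [ 556.6 -233.3   85.6]
[297.5 354.7] [295 318   7  74 390] [ 572.7 -106.8  262.3]
[344.1 355.1] [341 318   7  74 363] [ 576.7 -114.8  262.5]
[291.7 421.8] [  36  407  474   26 9663] [ 565.1 -109.7  271.1]
```

View pics/duo2.png

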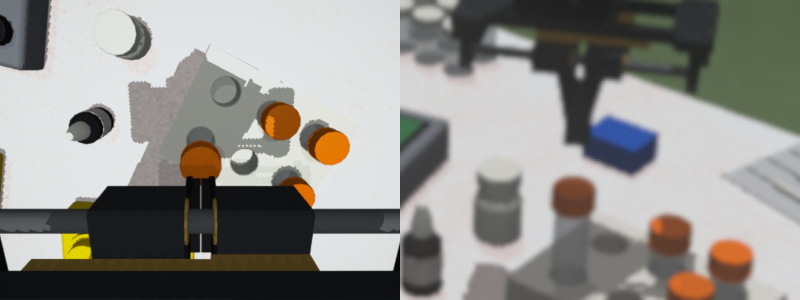

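The fingertips are lined up with the cap in both views: wrist cap centre is at (320,257) with the fingers at column 320. In the side view there is a clear gap above the cap. I'll go down to about 20 mm above it and hold.

Call:
jog_arm(motion=[[[1, 0.5, -12], 0], [[0, 0, -8], 0], [[0, 0, -2], 0], [[0, 0, 0], 0], [[0, 0, 0], 0]])

```text
t: 3.5
eef_pos: [548.4, -124.6, 150.8]
eef_rot: [0.974, 0.226, 0.0, 0.0]
contact_force: [-0.6, 0.1, 1.5]
finger_gap: 0.6
```

```bash
python3 - <<'E'
from h import *
s=bot.sense(); print(s['t'],s['eef_pos'],s['eef_rot'],s['contact_force'])
im,d,c=save('side','s3'); print(proj(c,s['eef_pos']),proj(c,(548.5,-124.5,130)))
a=im[220:340,340:500]; cv2.imwrite('pics/s3c.png',cv2.resize(a,(800,600),interpolation=2))
E
```

```text
3.5 [ 548.3871679  -124.58594935  150.7603586 ] [9.74133118e-01 2.25974763e-01 2.44119528e-04 1.24747425e-04] [-0.57657522  0.06820248  1.5123709 ]
(np.float64(410.53561583498555), np.float64(255.03823961236247)) (np.float64(409.8973885320288), np.float64(264.0007947509587))
```

View pics/s3c.png

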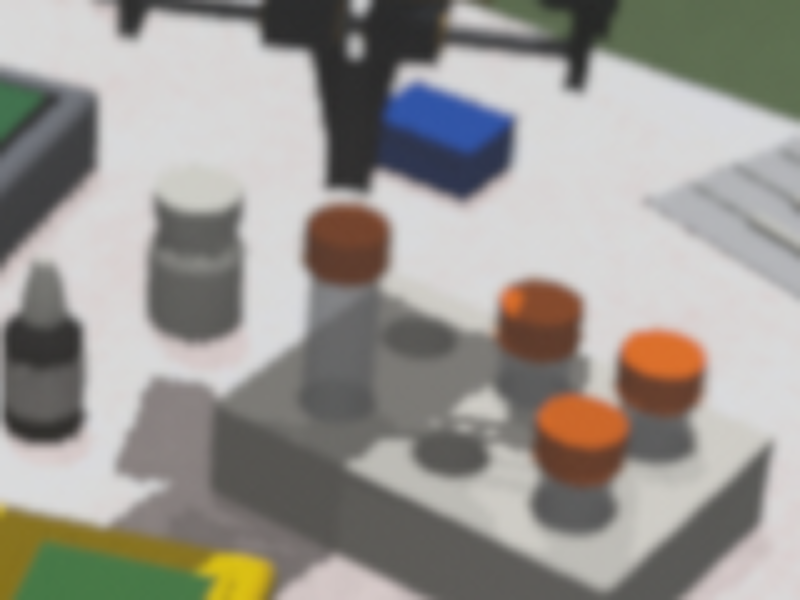

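The side crop shows the fingertips at (347,188) straight over the cap's top centre at (347,222), with a clear gap. Holding for more than 3 s.

Call:
jog_arm(motion=[[[0, 0, 0], 0], [[0, 0, 0], 0], [[0, 0, 0], 0], [[0, 0, 0], 0], [[0, 0, 0], 0]])

```text
t: 4.18
eef_pos: [548.2, -124.6, 150.6]
eef_rot: [0.974, 0.226, 0.0, 0.0]
contact_force: [-0.7, -0.3, -0.5]
finger_gap: 0.5
```

Call:
jog_arm(motion=[[[0, 0, 0], 0], [[0, 0, 0], 0], [[0, 0, 0], 0], [[0, 0, 0], 0], [[0, 0, 0], 0]])

```text
t: 4.8
eef_pos: [548.2, -124.6, 150.6]
eef_rot: [0.974, 0.226, 0.0, 0.0]
contact_force: [-0.6, 0.6, 0.1]
finger_gap: 0.3
```

Call:
jog_arm(motion=[[[0, 0, 0], 0], [[0, 0, 0], 0], [[0, 0, 0], 0], [[0, 0, 0], 0], [[0, 0, 0], 0]])

```text
t: 5.42
eef_pos: [548.2, -124.6, 150.6]
eef_rot: [0.974, 0.226, 0.0, 0.0]
contact_force: [-0.6, 0.0, -0.4]
finger_gap: 0.6
```

Call:
jog_arm(motion=[[[0, 0, 0], 0], [[0, 0, 0], 0], [[0, 0, 0], 0], [[0, 0, 0], 0], [[0, 0, 0], 0]])

```text
t: 6.05
eef_pos: [548.2, -124.6, 150.6]
eef_rot: [0.974, 0.226, 0.0, 0.0]
contact_force: [0.2, -0.8, -0.5]
finger_gap: 0.5
```

Call:
jog_arm(motion=[[[0, 0, 0], 0], [[0, 0, 0], 0], [[0, 0, 0], 0], [[0, 0, 0], 0], [[0, 0, 0], 0]])

```text
t: 6.68
eef_pos: [548.2, -124.6, 150.6]
eef_rot: [0.974, 0.226, 0.0, 0.0]
contact_force: [0.7, -0.3, 0.2]
finger_gap: 0.3
```

Call:
jog_arm(motion=[[[0, 0, 0], 0], [[0, 0, 0], 0], [[0, 0, 0], 0], [[0, 0, 0], 0], [[0, 0, 0], 0]])

```text
t: 7.3
eef_pos: [548.2, -124.6, 150.6]
eef_rot: [0.974, 0.226, 0.0, 0.0]
contact_force: [0.4, 0.2, -0.3]
finger_gap: 0.7
```

Call:
jog_arm(motion=[[[0, 0, 0], 0], [[0, 0, 0], 0]])

```text
t: 7.55
eef_pos: [548.2, -124.6, 150.6]
eef_rot: [0.974, 0.226, 0.0, 0.0]
contact_force: [0.4, -0.9, -0.4]
finger_gap: 0.6
```

Held about 4 s. Now up and over to the meter.

Call:
jog_arm(motion=[[[0, 0, 30], 0], [[0, 0, 50], 0], [[0, 10, 40], 0], [[-5, 40, 10], 0], [[-5, 50, 0], 0]])

```text
t: 8.18
eef_pos: [538.8, -24.5, 282.0]
eef_rot: [0.974, 0.224, 0.001, 0.001]
contact_force: [0.6, -0.6, -0.6]
finger_gap: 0.5
```

Call:
jog_arm(motion=[[[-10, 50, 0], 0], [[-10, 50, 0], 0], [[-10, 50, 0], 0], [[-5, 30, 0], 0], [[0, 0, 0], 0]])

```text
t: 8.8
eef_pos: [502.2, 158.4, 280.8]
eef_rot: [0.973, 0.229, 0.0, -0.0]
contact_force: [0.8, -0.7, 0.3]
finger_gap: 0.5
```

Call:
jog_arm(motion=[[[0, 0, 0], 0], [[0, 0, 0], 0]])

```text
t: 9.05
eef_pos: [503.6, 153.7, 280.4]
eef_rot: [0.974, 0.225, -0.0, 0.0]
contact_force: [0.7, 0.5, 0.2]
finger_gap: 0.5
```

```bash
python3 - <<'E'
from h import *
s=bot.sense(); print(s['t'],s['eef_pos'],s['eef_rot'],s['qpos'].round(2))
im,d,c=save('wrist','w4')
m=((im.min(2)>90)*255).astype('u1')
k,l,st,ce=cv2.connectedComponentsWithStats(m)
for i in range(1,k):
    if 60<st[i,4]<6000: print(ce[i].round(1),st[i],dep(c,*ce[i],np.median(d[(l==i)&(d>0)])).round(1))
E
```

```text
9.05 [503.64770878 153.69807595 280.43669704] [ 9.74463850e-01  2.24544163e-01 -9.11510506e-05  3.41381013e-04] [ 0.05  0.21 -0.5   1.79  0.11  1.17 -1.6 ]
[397.7 122.1] [388 114  22  16 225] [593.7 122.1  44.6]
[280.7 135.5] [ 263  118   36   36 1034] [539.2 210.1  66.4]
[356.3 154. ] [350 147  14  15 170] [553.4 144.7  64.4]
[398.1 164.4] [391 157  15  16 190] [561.3 107.8  64. ]
[386.8 179.5] [380 173  18  11  83] [544.1 106.3  44.4]
[597.2 403.2] [ 552  373   88   61 4615] [ 4.137e+02 -2.608e+02  1.000e-01]
[320.4 406.1] [305 374  32  41 371] [263.3  38.4  -1. ]
```

View pics/w4.png

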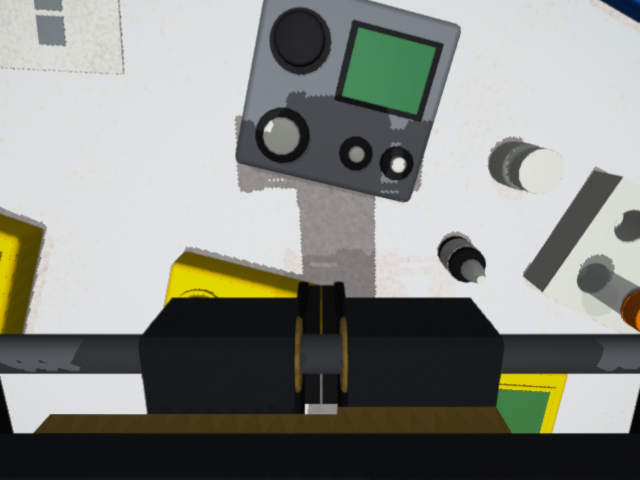

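The wrist view shows the large key at (281,135), giving (539,210,66), which matches the top camera. The small keys are at (356,154) and (398,164), the well cap at (300,40). Moving over the key and down.

Call:
jog_arm(motion=[[[18, 27, 0], 0], [[18, 27, 0], 0], [[0, 0, -40], 0], [[0, 0, -50], 0], [[0, 0, -40], 0]])

```text
t: 9.72
eef_pos: [539.2, 208.0, 148.7]
eef_rot: [0.974, 0.225, -0.001, 0.0]
contact_force: [0.8, -0.3, -0.2]
finger_gap: 0.5
```

Call:
jog_arm(motion=[[[0, 0, -30], 0], [[0, 0, -20], 0], [[0, 0, -15], 0], [[0, 0, 0], 0], [[0, 0, 0], 0]])

```text
t: 10.35
eef_pos: [539.9, 209.6, 86.4]
eef_rot: [0.974, 0.226, 0.001, -0.0]
contact_force: [0.7, 0.9, 0.7]
finger_gap: 0.4
```

```bash
python3 - <<'E'
from h import *
s=bot.sense(); print(s['t'],s['eef_pos'],s['eef_rot'],s['contact_force'])
im,d,c=save('wrist','w5'); i2,d2,c2=save('side','s5'); print(proj(c2,s['eef_pos']),proj(c2,(539.5,210,66)))
a=i2[190:310,230:390]; cv2.imwrite('pics/duo5.png',np.hstack([cv2.resize(im,(400,300)),cv2.resize(a,(400,300),interpolation=2)]))
E
```

```text
10.35 [539.86010462 209.57514768  86.37597907] [ 9.74181382e-01  2.25765349e-01  7.96201125e-04 -9.10073195e-05] [0.70559356 0.90021244 0.73604084]
(np.float64(287.3894832181808), np.float64(231.91926478883698)) (np.float64(287.54049181623395), np.float64(239.51263913176172))
```

View pics/duo5.png

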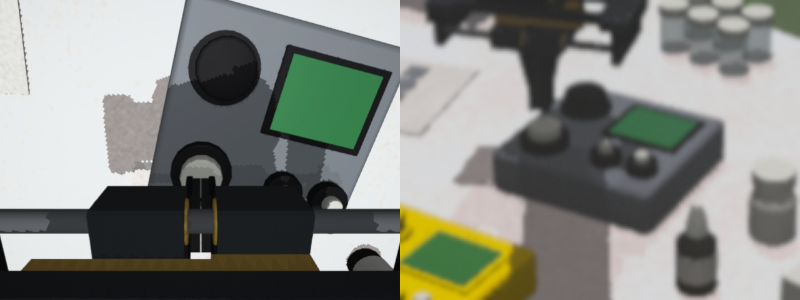

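The fingertips are above the key in both views: wrist column 200 for fingers and key, and side (541,107) above the key at (545,128). Pressing in small steps while watching the force.

Call:
jog_arm(motion=[[[0, 0, -8], 0], [[0, 0, -7], 0], [[0, 0, -3], 0], [[0, 0, 0], 0], [[0, 0, 0], 0]])

```text
t: 11.08
eef_pos: [539.3, 209.5, 67.7]
eef_rot: [0.974, 0.226, 0.0, -0.0]
contact_force: [0.3, -1.0, 0.0]
finger_gap: 0.4
```

Call:
jog_arm(motion=[[[0, 0, -2], 0], [[0, 0, 0], 0]])

```text
t: 11.32
eef_pos: [539.4, 209.6, 65.8]
eef_rot: [0.974, 0.226, 0.0, -0.0]
contact_force: [-0.9, 0.2, 2.7]
finger_gap: 0.2
```

Call:
jog_arm(motion=[[[0, 0, -2], 0], [[0, 0, 0], 0]])

```text
t: 11.58
eef_pos: [539.5, 209.6, 63.8]
eef_rot: [0.974, 0.226, 0.0, -0.0]
contact_force: [-0.2, 0.1, 4.2]
finger_gap: 0.1
```

Call:
jog_arm(motion=[[[0, 0, -2], 0], [[0, 0, 0], 0]])

```text
t: 11.82
eef_pos: [539.5, 209.6, 61.8]
eef_rot: [0.974, 0.226, 0.0, -0.0]
contact_force: [-0.6, 0.8, 4.5]
finger_gap: 0.7
```

Call:
jog_arm(motion=[[[0, 0, -1], 0], [[0, 0, 0], 0]])

```text
t: 12.08
eef_pos: [539.5, 209.6, 61.4]
eef_rot: [0.974, 0.226, 0.0, 0.0]
contact_force: [-1.7, -0.8, 9.1]
finger_gap: 0.4
```

Call:
jog_arm(motion=[[[0, 0, -1], 0], [[0, 0, 0], 0]])

```text
t: 12.32
eef_pos: [539.5, 209.7, 61.3]
eef_rot: [0.974, 0.226, 0.0, 0.0]
contact_force: [-2.7, -2.4, 15.5]
finger_gap: 0.6
```

The firm stop is reached: the TCP stays at z≈61.3 while the force rises to 15.5 N. Holding briefly, then releasing straight up.

Call:
jog_arm(motion=[[[0, 0, 0], 0], [[0, 0, 0], 0], [[0, 0, 4], 0], [[0, 0, 8], 0], [[0, 0, 15], 0]])

```text
t: 12.95
eef_pos: [538.1, 208.8, 86.1]
eef_rot: [0.974, 0.226, -0.001, 0.0]
contact_force: [-0.6, -0.2, -0.7]
finger_gap: 0.5
```

Call:
jog_arm(motion=[[[0, 0, 30], 0], [[0, 0, 40], 0], [[0, 0, 50], 0], [[-10, -10, 50], 0], [[-20, -30, 10], 0]])

```text
t: 13.58
eef_pos: [510.3, 171.5, 270.8]
eef_rot: [0.974, 0.227, 0.004, -0.001]
contact_force: [0.6, -0.3, -0.3]
finger_gap: 0.1
```

Call:
jog_arm(motion=[[[-5, -15, 0], 0], [[0, 0, 0], 0], [[0, 0, 0], 0], [[0, 0, 0], 0]])

```text
t: 14.08
eef_pos: [504.2, 155.4, 265.9]
eef_rot: [0.974, 0.227, -0.001, -0.0]
contact_force: [0.4, 0.1, 0.4]
finger_gap: 0.1
```

```bash
python3 - <<'E'
from h import *
s=bot.sense(); print(s['t'],s['eef_pos'],s['contact_force'],abs(s['dq']).max())
im,d,c=save('wrist','w6')
m=((im.min(2)>90)*255).astype('u1')
k,l,st,ce=cv2.connectedComponentsWithStats(m)
for i in range(1,k):
    if 60<st[i,4]<6000: print(ce[i].round(1),st[i],dep(c,*ce[i],np.median(d[(l==i)&(d>0)])).round(1))
im,d,c=save('side','s6')
hsv=cv2.cvtColor(im,cv2.COLOR_BGR2HSV); m=cv2.inRange(hsv,(3,150,60),(16,255,255)); 
k,l,st,ce=cv2.connectedComponentsWithStats(m)
for i in range(1,k):
    if 50<st[i,4]<1000: print(ce[i].round(1),dep(c,*ce[i],np.median(d[(l==i)&(d>0)])).round())
E
```

```text
14.075 [504.16391366 155.37330483 265.88374617] [0.38254393 0.13286169 0.38387454] 0.0026039619918598
[401.5 123.7] [393 116  23  16 229] [593.5 123.2  44.5]
[281.4 137.5] [ 263  119   38   38 1124] [539.2 210.   66.4]
[359.8 157.1] [353 150  15  15 183] [553.4 144.7  64.1]
[402.8 168.1] [395 160  16  17 203] [561.3 108.   64.2]
[389.3 182.8] [384 175  16  13  86] [543.9 108.   44.5]
[602.1 402.9] [ 562  373   78   61 4041] [ 4.237e+02 -2.489e+02  1.000e-01]
[321. 406.] [305 374  32  41 361] [274.4  43.8  -1. ]
[409.2 265.8] [ 543. -127.  130.]
[448.  281.1] [ 602. -183.   88.]
[472.1 291.4] [ 601. -239.   88.]
[456.1 304.8] [ 543. -237.   87.]
```

View pics/s6.png

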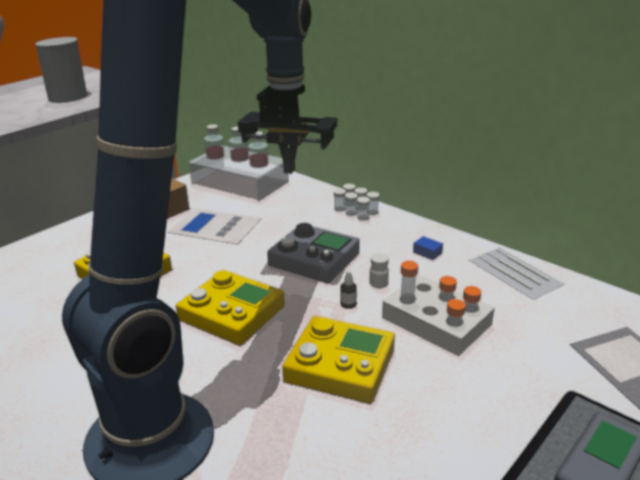

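The key is back at z=66.4 and the small keys are unchanged. The tubes, bottle (348,290), jar (379,270) and box (428,247) all stand where they did, and the arm is free and still. Handing in.

```bash
python3 -c "
from bench import bot
print(bot.sign_off())"
```

```text
the job is handed in; nothing more can be done
None
```

I pointed at the tall tube and then pressed the grey meter's large key, in that order, and handed the job in at about 14 s. The sign-off gives no verdict.

- **Tall tube:** The shut fingertips pointed straight down at TCP (548, -125, 150.6), about 20 mm above the middle of its cap. They stayed there for about 4 s, and the force reading showed no contact.
- **Large key:** I pressed it at (539.5, 209.6). The spring force rose to about 4.5 N, then the firm stop held the TCP at z ≈ 61.3 while the force climbed to 15.5 N. I then let it go straight up.
- **Last checks:** The large key is back at z = 66.4, the same as before the press. The small keys read the same before and after, at about 64 mm. All four caps are within about 1 mm of where they were. The bottle, jar and box look unmoved in the side picture. The arm was still, with no contact.
- **Disagreements:** The side camera put the caps about 5–6 mm nearer the robot in x than the top and wrist cameras did. I went by the top and wrist values, and the side picture showed the fingertips centred over the cap. The wrist camera's two readings of the cap differed by about 3–4 mm. In the second, close-up reading the fingers partly hid the cap.

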